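# Check the griddle with the surface probe

## Robot

A 7-joint arm with a two-finger parallel gripper is mounted at the origin on the work surface. World frame = base frame: x ahead of the robot, y to its left, z up, the work surface at z = 0. Lengths are in m, angles in rad, forces in N, time in s.
With the tool pointing down it reaches from about 0.35 to 0.9 m from the base axis. Payload 8.1 kg.
Tool frame: the origin (TCP) lies on the front face of the gripper's body, between the roots of the fingers; the fingertips stand 73 mm ahead of it and the grasp point (between the pads) lies 54 mm ahead of it (manip.tcp_to_tips is the distance from the TCP to the fingertips, in m); z points along the fingers, y is the line along which they close (so a half turn about z gives the same grasp; the last joint's range is limited). The gripper opens to 85 mm and grips with 20 to 120 N. Pads are 22 mm wide; open, the fingers measure 114 mm over their backs; the gripper's body (76 mm by 85 mm) begins 54 mm behind the grasp point. The pads swing forward as they close: fully open they stand 13 mm farther back than shut.
Start: joints at [1.018, 0.434, 0.025, 1.573, -0.012, 1.134, -0.075], TCP at [0.272, -0.563, 0.304] pointing down, gripper open.
Joint ranges: [-2.62, 2.62], [-0.44, 2.09], [-1.27, 1.32], [0.08, 2.57], [-1.32, 4.46], [0.12, 2], [-2.74, 2.74]. Speed limits (rad/s): [2.22, 2.22, 3.01, 3.01, 3.14, 3.14, 3.14].

## Interface

Orientations are given as [roll, pitch, yaw] about the fixed x, y, z axes, in that order (R = Rz(yaw) Ry(pitch) Rx(roll)).
In Python, from bench import sensors, vision, manip gives the robot as it stands.
- The arm moves only by the shell command python3 -m crank 'ROWS' [OPENING] [FORCE]. ROWS is JSON, a list of rows, each a list of 4 numbers: the shift along the tool's x, y, z in m, then the turn about the tool's z in rad. A call has 1 to 20 rows; each row shifts and turns the commanded pose from where the row before left it, along the tool's axes as they then stand; what a row does not reach is not made up. A row lasts 1/10 s, in which the tool goes at most 50 mm and 8.59 degrees, less where a joint would pass 70% of its speed; a pose out of reach is approached as far as the arm can. A call with a gripper value outside its range is refused whole. OPENING is the closure, from 0 (fully open) to 1 (shut), set as the call begins (- or left out, the last holds). The fingers move at their own pace and stop on an object; FORCE is the grip in N (left out, the last holds). Time passes only in rows, so rows that do not move let the fingers close. It gives the time, the measured TCP pose, the force, the opening and the grip force at its end, in the units of the state.
- sensors.observe(): the state, without advancing time (a new reading comes with each control period).
- vision.read_camera(name): name is "scene" or "top" or "wrist"; returns a dict with "pixels" (420x560x3 uint8, blue, green, red), "vfov" (degrees; the focal length in pixels is half the picture's height over the tangent of half this angle, whatever the lens; pixels are square), "cx", "cy" (the principal point, pixels), "cam_to_world" (4x4, takes a point from camera to world coordinates); the wrist camera has in their place "hand_eye" (4x4, takes a point from camera to tool coordinates, whose origin is the TCP and whose axes are the flange's). Camera axes: x right, y down, z forward; pixel columns grow to the right and rows downward; lengths in m; the calibration is good to about 2 mm. The wrist camera is an equidistant fisheye: a pixel r from the principal point sees the ray r / f radians off the axis. A picture is of the moment at which its call begins: read the wrist's pose just before it. There is no depth.
- manip.job_done(): hands the job in; it is judged then, once.
The state is a dict: "time_s": time; "joint_pos": joint angles; "qvel": joint speeds; "joint_torque": joint torques, N m; "tcp_pos": TCP position; "orientation": TCP orientation; "contact_force": force on the tool from outside, world axes, zero at the start; "ft_torque": the same for the moment, N m; "width": opening from 0.0 (shut) to 1.0 (fully open); "gripper_force": force on a finger pad.
Only numpy, scipy, OpenCV 4.12 (cv2) and the standard library are available. Lean on these libraries where they do the work, as an engineer would, in place of code of your own. Each camera call takes 0.05 s, during which the arm holds its last target. There are 200 camera calls.

## Task

Take the surface thermometer out of its fork stand and, holding it upright, press its sprung foot gently onto the middle of each of the three round bosses on the griddle plate: the largest first, then the middle-sized, then the smallest, staying about a second on each. Then hang the thermometer back in its fork, upright on its collar, and let go, leaving the other things where they are.

Things in the scene. Friction and masses are not known exactly. Their poses are not given: they have to be found in the camera images.
- probe: surface thermometer, 169 mm long, about 240 g, hanging upright in the fork. Origin: centre of its collar's underside, z up the handle. Above it: grey collar 48 mm across, z 0 to 8 mm; black square handle 30 x 30 mm (faces square to its x and y), z 8 to 68; round dial 28 mm across, z 68 to 74. Below: steel stem 10 mm across to z = -70, then a thin plunger and the copper foot.
- probe_grip (a point): point on the handle's axis, 40 mm above the collar's underside, where to grip it (30 mm wide); axes as the probe's
- probe_tip (a point): centre of the lower face of the copper foot disc (20 mm across, 8 mm thick), 95 mm below the probe's origin when not pressed. The foot is sprung along the probe's axis: it starts to give at 1 N and is fully pressed, 12 mm up, at 7 N. The point moves with the foot.
- boss_large_top (a point): the largest boss: plain bright steel disc, 80 mm across and 12 mm high, fixed on the griddle plate (its top 82 mm above the worktop). Point in the centre of its top face, z up.
- boss_medium_top (a point): the middle-sized boss: plain bright steel disc, 58 mm across and 12 mm high, fixed on the griddle plate (its top 82 mm above the worktop). Point in the centre of its top face, z up.
- boss_small_top (a point): the smallest boss: plain bright steel disc, 40 mm across and 12 mm high, fixed on the griddle plate (its top 82 mm above the worktop). Point in the centre of its top face, z up.
- griddle: countertop griddle, fixed: aluminium housing 300 (x) x 360 (y) mm with a dark steel plate on top, 70 mm high. Origin under its centre; its -x side, with two black knobs, faces the robot.
- stand: dark steel fork stand, fixed: base plate 120 x 100 x 8 mm, an upright plate at x = 40 to 52 mm, 70 mm wide, and two level prongs from it to x = -42 mm. The slot between them is 28 mm wide, open to the stand's -x and above. Prongs 8 mm thick, tops (the collar rests on them) 115 mm above the worktop; nothing is higher. Origin under the seat.
- fork_seat (a point): where the centre of the collar's underside belongs: over the middle of the slot, level with the prongs' tops, 40 mm in front of the upright plate; axes as the stand's
- gn_pan: bystander: open metal food pan, 162 x 176 x 65 mm; origin under its centre
- bottle: bystander: clear bottle, 60 mm across, 170 mm high; origin under its centre
- spoon: bystander: steel cooking spoon, 280 mm long, lying beyond the griddle; origin at its middle
- shaker: bystander: glass jar with a steel cap, 68 mm across, 100 mm high; origin under its centre
- boss_large: the largest boss; origin in the centre of its underside, 12 mm below its top point
- boss_medium: the middle-sized boss; origin in the centre of its underside, 12 mm below its top point
- boss_small: the smallest boss; origin in the centre of its underside, 12 mm below its top point

How it is judged:
By the outcome, as a careful person would: the job done as asked, in the order asked, and still so for the second after the job is handed in, with the robot touching nothing.
It also fails if it takes over 70 s, if anything falls off the work surface, if the arm or the gripper's body presses on something with over 40 N, if the wrist force passes 120 N, or if a joint passes its speed limit or range.

## Working session

There is one attempt and no reset: what is moved stays moved. The work goes in short steps, Python scripts to look and compute and a shell command to move; the robot and the scene stay as the last step left them, time stands still between calls to the robot, and variables do not carry over. Pictures are saved under pics/ and viewed, at most 11 in all, crops included, and the job is handed in when it is done.

```bash
ls; mkdir -p pics
cat > h.py <<'E'
import numpy as np,cv2,json
from bench import sensors,vision,manip
from scipy.spatial.transform import Rotation as R
def snap(n,f):
    s=sensors.observe(); d=vision.read_camera(n); cv2.imwrite(f'pics/{f}.png',d['pixels'])
    T=np.eye(4);T[:3,:3]=R.from_euler('xyz',s['orientation']).as_matrix();T[:3,3]=s['tcp_pos']
    M=T@np.array(d['hand_eye']) if n=='wrist' else np.array(d['cam_to_world'])
    json.dump(dict(n=n,vfov=d['vfov'],cx=d['cx'],cy=d['cy'],M=M.tolist(),T=T.tolist()),open(f'pics/{f}.json','w'))
def ray(f,u,v):
    d=json.load(open(f'pics/{f}.json'));M=np.array(d['M']);F=210/np.tan(np.radians(d['vfov'])/2)
    x,y=u-d['cx'],v-d['cy']
    if d['n']=='wrist':
        r=np.hypot(x,y);t=r/F;k=np.sin(t)/max(r,1e-9);c=np.array([x*k,y*k,np.cos(t)])
    else: c=np.array([x/F,y/F,1.]);c/=np.linalg.norm(c)
    return M[:3,3],M[:3,:3]@c
def atz(f,u,v,z):
    o,c=ray(f,u,v);return o+c*(z-o[2])/c[2]
def tri(*obs):
    A=0;b=0
    for f,u,v in obs:
        o,c=ray(f,u,v);P=np.eye(3)-np.outer(c,c);A=A+P;b=b+P@o
    p=np.linalg.solve(A,b)
    return p,[np.linalg.norm((np.eye(3)-np.outer(ray(*o)[1],ray(*o)[1]))@(p-ray(*o)[0])) for o in obs]
def proj(f,p):
    d=json.load(open(f'pics/{f}.json'));M=np.array(d['M']);F=210/np.tan(np.radians(d['vfov'])/2)
    q=M[:3,:3].T@(np.array(p)-M[:3,3])
    if d['n']=='wrist':
        h=np.hypot(q[0],q[1]);t=np.arctan2(h,q[2]);return d['cx']+F*t*q[0]/h,d['cy']+F*t*q[1]/h
    return d['cx']+F*q[0]/q[2],d['cy']+F*q[1]/q[2]
E
python3 - <<'E'
from h import *
for n in('scene','top','wrist'): snap(n,n+'0')
print(sensors.observe())
for n in('scene0','top0','wrist0'): print(open(f'pics/{n}.json').read())
a=cv2.imread('pics/scene0.png');b=cv2.imread('pics/top0.png')
E
```

```text
pics
{'time_s': 0.15, 'joint_pos': array([ 1.01839181,  0.43504811,  0.02500516,  1.57385927, -0.01159221,
        1.13399875, -0.07513943]), 'qvel': array([-3.28158102e-04, -1.15832714e-03, -1.42855947e-03, -2.61025758e-03,
       -9.75223535e-05, -1.17100561e-03,  8.54577601e-04]), 'joint_torque': array([ 2.01361865e-03, -6.70889354e+01,  1.02626804e+00, -3.16450846e+01,
        1.56866026e-02,  9.02576518e-03,  7.58470151e-05]), 'tcp_pos': array([ 0.27156906, -0.56260207,  0.30332692]), 'orientation': array([-3.14043093e+00,  1.27138277e-04,  4.49671950e-01]), 'contact_force': array([ 0.20754446, -0.25184599,  0.05722249]), 'ft_torque': array([-0.0112454 ,  0.01281725, -0.01234555]), 'gripper_force': 0.0, 'width': 0.9990383248564617}
{"n": "scene", "vfov": 50.20209165622284, "cx": 283.83274534112735, "cy": 202.58492184279874, "M": [[-0.6449449713484363, 0.5745619498450333, -0.5039092673514133, 1.2235894834730523], [0.7641803093664087, 0.4922950029888679, -0.4167422282524894, 0.4822697868739312], [0.008627787029368016, -0.6538533442771887, -0.7565721151803784, 0.9789617931560624], 
[... 973 characters left out ...]
6], [0.0, 0.0, 0.0, 1.0]]}
{"n": "wrist", "vfov": 65.70646984690485, "cx": 275.84374869952376, "cy": 210.09328302791403, "M": [[0.43425911553889546, -0.8590051551623118, -0.2711626153730381, 0.3405506250171237], [-0.9007840502699495, -0.415005711271941, -0.12789978260705848, -0.5293437588034712], [-0.002667461459645255, 0.29980060543007636, -0.953998155990418, 0.37339742651297264], [0.0, 0.0, 0.0, 1.0]], "T": [[0.9005675613375665, 0.4347155317585341, -0.0006884144121743322, 0.2715522226204264], [0.4347160663321534, -0.9005667586017243, 0.0012062231477878841, -0.5625409023047493], [-9.559919863648679e-05, -0.0013855502438990456, -0.9999990355551922, 0.3032227179831802], [0.0, 0.0, 0.0, 1.0]]}
```

View pics/top0.png

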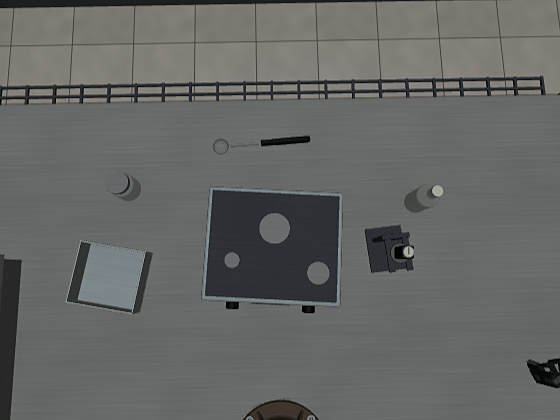

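View pics/scene0.png

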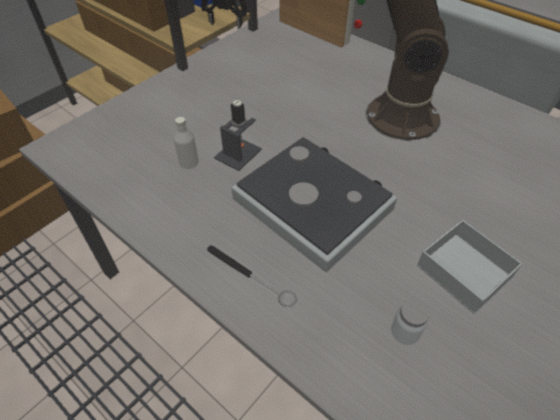

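The top view shows the stand with the probe near (400,250), bosses at about (274,228), (318,272) and (232,260), and the bottle at (435,190). The scene view shows the probe at (238,110). I'll enlarge these.

Run:
```python
from h import *
a=cv2.imread('pics/top0.png')[210:290,355:430];b=cv2.imread('pics/scene0.png')[90:175,205:280]
z=lambda i:cv2.resize(i,(400,480),interpolation=cv2.INTER_CUBIC)
cv2.imwrite('pics/c1.png',np.hstack([z(a),z(b)]))
# boss blobs in top
for n,roi in(('top0',(195,210,298,335)),('scene0',(145,245,240,390))):
    g=cv2.cvtColor(cv2.imread(f'pics/{n}.png'),cv2.COLOR_BGR2GRAY);y0,x0,y1,x1=roi
    m=(g[y0:y1,x0:x1]>85).astype(np.uint8)
    N,l,s,c=cv2.connectedComponentsWithStats(m)
    for i in range(1,N):
        if 80<s[i,4]<1500:
            p=c[i]+[x0,y0];print(n,p,s[i],atz(n,*p,.082))
```

```text
top0 [274.19694868 227.75728155] [ 50  18  30  30 721] [0.5659874  0.00361635 0.082     ]
top0 [231.47457627 259.55367232] [ 15  57  15  16 177] [0.48668232 0.11402765 0.082     ]
top0 [317.74358974 272.53076923] [ 97  67  22  22 390] [ 0.4499289  -0.10462262  0.082     ]
scene0 [263.55460751 156.52730375] [  0   0  47  32 586] [ 0.52950425 -0.170364    0.082     ]
scene0 [298.79237288 152.66949153] [ 44   1  21  15 236] [ 0.45008037 -0.10311234  0.082     ]
scene0 [303.2003643  193.07468124] [ 44  37  30  23 549] [0.566314   0.00598997 0.082     ]
scene0 [353.82758621 196.14482759] [102  46  15  12 145] [0.48653689 0.11607396 0.082     ]
scene0 [373.77651083 225.95438997] [ 99  53  46  42 877] [0.53760695 0.21196054 0.082     ]
```

View pics/c1.png

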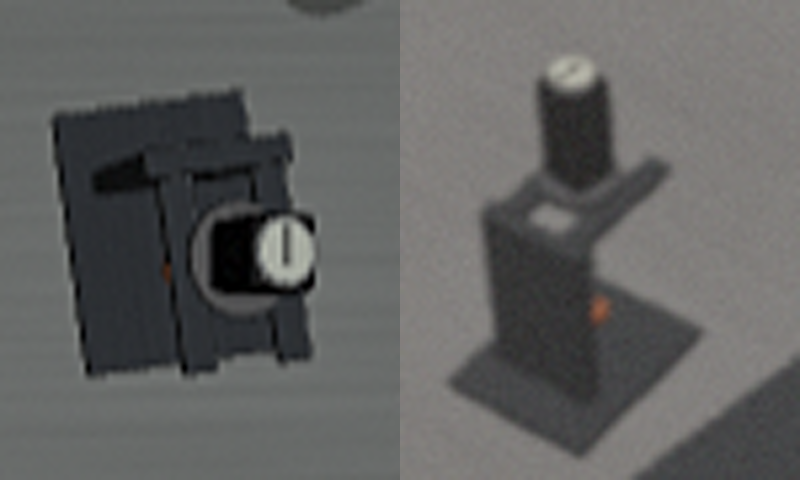

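Run:
```python
from h import *
print(tri(('top0',408.8,251.7),('scene0',237.3,102.75)))
for c in((55,115),(240,92),(88,375)): print(atz('top0',355+c[0]/5.333,210+c[1]/6,.008))
for c in((205,370),(290,135)): print(atz('top0',355+c[0]/5.333,210+c[1]/6,.115))
d=json.load(open('pics/wrist0.json'));print(np.linalg.inv(np.array(d['T']))@np.array(d['M']))
```

```text
(array([ 0.49289455, -0.30359615,  0.18701732]), [np.float64(0.0017605114721732104), np.float64(0.0017605114721732464)])
[ 0.5650929  -0.24776495  0.008     ]
[ 0.57391724 -0.34402616  0.008     ]
[ 0.44699191 -0.25831133  0.008     ]
[ 0.44867538 -0.28738118  0.115     ]
[ 0.54442017 -0.33327557  0.115     ]
[[-5.05371271e-04 -9.54030489e-01 -2.99709144e-01  7.65623460e-02]
 [ 9.99999051e-01 -9.79234103e-05 -1.37449551e-03  1.20268607e-06]
 [ 1.28196208e-03 -2.99709554e-01  9.54029632e-01 -7.01820972e-02]
 [ 0.00000000e+00  0.00000000e+00  0.00000000e+00  1.00000000e+00]]
```

The crop shows the stand facing the robot, yawed about 5°, with the dial at about (0.493, -0.304, 0.187). I'll move the wrist camera over it.

```bash
python3 -m crank '[[0.0225,-0.0172,0,0],[0.0225,-0.0172,0,0],[0.0225,-0.0172,0,0],[0.0225,-0.0172,0,0],[0.0225,-0.0172,0,0],[0.0225,-0.0172,0,0],[0.0225,-0.0172,0,0],[0.0225,-0.0172,0,0],[0.0225,-0.0172,0,0],[0.0225,-0.0172,0,0],[0,0,0,0.12],[0,0,0,0.12],[0,0,0,0.12],[0,0,0,0],[0,0,0,0]]'
python3 - <<'E'
from h import *
snap('wrist','w1')
E
python3 -m crank '[[-0.03,0.03,0,0],[-0.03,0.03,0,0],[0,0,0,0],[0,0,0,0]]'
python3 - <<'E'
from h import *
snap('wrist','w2')
a,b=[cv2.imread(f'pics/w{i}.png') for i in(1,2)]
cv2.imwrite('pics/c2.png',np.vstack([cv2.resize(np.hstack([a,b]),(800,300)),np.zeros((1,800,3),np.uint8)]))
E
```

```text
time_s: 1.65
tcp_pos: [0.3995, -0.31, 0.3038]
orientation: [-3.141, 0.0, 0.093]
contact_force: [-0.3, 0.5, 0.3]
width: 1.0
gripper_force: 0.0
time_s: 2.1
tcp_pos: [0.3444, -0.376, 0.3039]
orientation: [-3.142, 0.0, 0.089]
contact_force: [0.1, -0.1, -0.1]
width: 1.002
gripper_force: 0.0
```

View pics/c2.png

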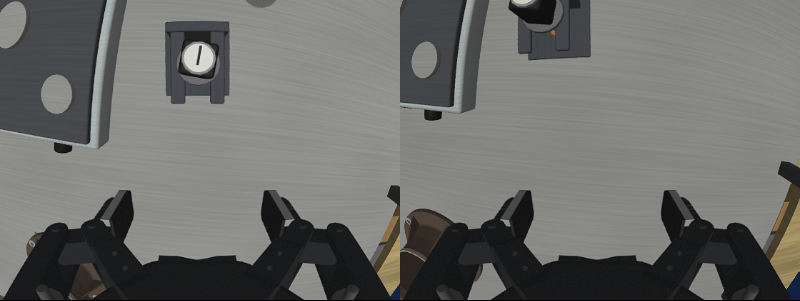

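Run:
```python
from h import *
a=cv2.imread('pics/w1.png')[20:150,220:333];b=cv2.imread('pics/w2.png')[0:90,140:270]
z=lambda i,s:cv2.resize(i,None,fx=s,fy=s,interpolation=cv2.INTER_CUBIC)
a=z(a,4);b=z(b,2.6);c=np.zeros((520,452+338,3),np.uint8);c[:,:452]=a;c[:b.shape[0],452:]=b[:,:338]
cv2.imwrite('pics/c3.png',c)
```

```text
(no output)
```

View pics/c3.png

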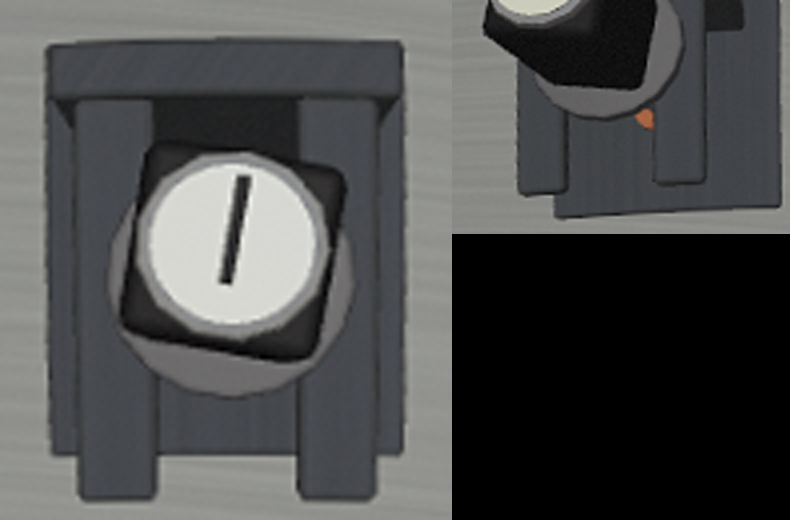

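Run:
```python
from h import *
P=lambda x,y:('w1',220+x/4,20+y/4)
Q=lambda x,y:('w2',140+(x-452)/2.6,y/2.6)
w=lambda x,y,z:atz(*P(x,y),z)
print('dial',tri(P(233,243),('top0',408.8,251.7),('scene0',237.3,102.75)),w(233,243,.189))
print('collar',w(231,272,.123))
ang=lambda a,b:np.degrees(np.arctan2((b-a)[1],(b-a)[0]))
print('handle', ang(w(345,172,.183),w(150,145,.183))-90, ang(w(290,362,.183),w(122,333,.183))-90, ang(w(226,283,.189),w(243,177,.189)),ang(w(320,357,.183),w(346,185,.183)))
a,b,c,d=w(157,485,.115),w(298,485,.115),w(152,100,.115),w(299,100,.115)
print('stand',ang(a,c),ang(b,d),np.linalg.norm(a-b),np.linalg.norm(c-d))
m=(c+d)/2; u=(c+d-a-b);u/=np.linalg.norm(u);print('seat',m-.04*u)
print('prong ends',tri(P(80,499),Q(521,194)),tri(P(376,499),Q(706,184)),tri(P(298,499),Q(655,184)))
```

```text
dial (array([ 0.49311743, -0.30294446,  0.18766754]), [np.float64(0.0005285727944335732), np.float64(0.0020215241903872552), np.float64(0.0015665257836667325)]) [ 0.49298118 -0.30241933  0.189     ]
collar [ 0.4934828  -0.30240394  0.123     ]
handle -2.635541139784422 -4.797660824779285 -3.481904183593218 -2.8151598208031654
stand 5.8509903820011395 5.3861834887177364 0.028008577078770715 0.02863756997871213
seat [ 0.48906775 -0.30198603  0.115     ]
prong ends (array([ 0.44612785, -0.27639151,  0.11105   ]), [np.float64(0.00030410190003037394), np.float64(0.00030410190003035985)]) (array([ 0.45126582, -0.3358725 ,  0.1104064 ]), [np.float64(0.00021255510199128698), np.float64(0.00021255510199127923)]) (array([ 0.45005536, -0.32014562,  0.11234385]), [np.float64(0.00012450430555965527), np.float64(0.000124504305559603)])
```

The enlarged views put the dial at (278,81) in w1, with the handle yawed about -3.4° and the stand about +5.6°. The seat is at about (0.490, -0.302, 0.115). Next I align above the handle.

```bash
python3 -m crank '[[0,0,0,0.075],[0,0,0,0.074],[0.024,-0.0137,0,0],[0.024,-0.0137,0,0],[0.024,-0.0137,0,0],[0.024,-0.0137,0,0],[0.024,-0.0137,0,0],[0.024,-0.0137,0,0],[0,0,0,0],[0,0,0,0]]'
```

```text
time_s: 3.15
tcp_pos: [0.4948, -0.3, 0.3036]
orientation: [-3.141, 0.0, -0.055]
contact_force: [-0.9, -0.6, -0.2]
width: 0.996
gripper_force: 0.0
```

```bash
python3 -m crank '[[-0.0018,0.0025,0.01,0],[0,0,0.017,0],[0,0,0.017,0],[0,0,0.017,0],[0,0,0.017,0],[0,0,0.0165,0],[0,0,0,0],[0,0,0,0]]'
python3 -m crank '[[0,0,0,0],[0,0,0,0],[0,0,0,0],[0,0,0,0],[0,0,0,0],[0,0,0,0],[0,0,0,0],[0,0,0,0]]' 1 60
```

```text
time_s: 3.95
tcp_pos: [0.4911, -0.3046, 0.2093]
orientation: [-3.142, 0.001, -0.06]
contact_force: [0.5, -0.3, -0.9]
width: 0.996
gripper_force: 0.0
time_s: 4.75
tcp_pos: [0.4922, -0.3041, 0.21]
orientation: [3.141, -0.001, -0.059]
contact_force: [-0.4, 1.2, 6.3]
width: 0.346
gripper_force: 59.8
```

```bash
python3 -m crank '[[0,0,-0.004,0],[0,0,-0.004,0],[0,0,0,0],[-0.01,0.0016,0,0],[-0.0178,0.0028,0,0],[-0.0178,0.0028,0,0],[-0.0178,0.0028,0,0],[-0.0178,0.0028,0,0],[-0.01,0.0016,0,0],[0,0,-0.02,0],[0,0,-0.02,0],[0,0,-0.02,0],[0,0,-0.02,0],[0,0,-0.015,0],[0,0,0,0],[0,0,0,0],[0,0,0,0]]'
python3 - <<'E'
from h import *
print(sensors.observe())
for n in('wrist','top','scene'): snap(n,n+'3')
a=cv2.imread('pics/wrist3.png');b=cv2.imread('pics/scene3.png')[60:180,200:320];c=cv2.imread('pics/top3.png')[200:320,350:470]
z=lambda i:cv2.resize(i,(300,300),interpolation=cv2.INTER_CUBIC)
cv2.imwrite('pics/c4.png',np.hstack([cv2.resize(a,(480,360))[:,:],np.vstack([z(b),np.zeros((60,300,3),np.uint8)])]))
E
```

```text
time_s: 6.45
tcp_pos: [0.3994, -0.3128, 0.3113]
orientation: [-3.141, 0.002, -0.059]
contact_force: [0.5, -0.7, -2.5]
width: 0.345
gripper_force: 59.7
{'time_s': 6.45, 'joint_pos': array([ 0.57290719,  0.23988848, -0.01703734,  1.84190625,  0.00468289,
        1.0615771 , -1.07598404]), 'qvel': array([-0.00035737,  0.00415608, -0.00111531, -0.00060654,  0.00247165,
        0.00410351,  0.00045405]), 'joint_torque': array([ 2.18623452e-02, -5.24070203e+01,  2.46419488e-01, -3.17226648e+01,
        1.53765071e-02, -1.52969680e-02,  1.86855759e-03]), 'tcp_pos': array([ 0.39943924, -0.312824  ,  0.31129178]), 'orientation': array([-3.14079841e+00,  1.54981855e-03, -5.92547481e-02]), 'contact_force': array([ 0.47536175, -0.7030177 , -2.54708393]), 'ft_torque': array([ 0.01430249,  0.02724429, -0.00484969]), 'gripper_force': 59.68894422054291, 'width': 0.3446236415441896}
```

View pics/c4.png

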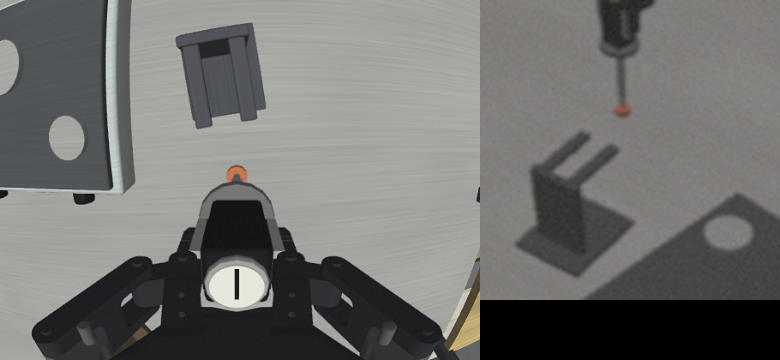

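The probe is held upright and straight in the gripper: dial at (276,332) and foot at (275,205) in the wrist image. I'll check where it sits in the tool frame, and also the bosses.

Run:
```python
from h import *
T=np.array(json.load(open('pics/wrist3.json'))['T']);Ti=np.linalg.inv(T);M=np.array(json.load(open('pics/wrist3.json'))['M'])
def toolat(u,v,zt):
    o,c=ray('wrist3',u,v);o=Ti[:3,:3]@o+Ti[:3,3];c=Ti[:3,:3]@c;return o+c*(zt-o[2])/c[2]
im=cv2.imread('pics/wrist3.png').astype(int)
m=((im[...,2]-im[...,0])>60)&(np.arange(420)[:,None]>170)&(np.arange(420)[:,None]<240)&(abs(np.arange(560)-276)<40)
v,u=np.nonzero(m);print('foot px',u.min(),u.max(),v.min(),v.max())
print('foot left/right',toolat(u.min(),(v.min()+v.max())/2+3,.185),toolat(u.max(),(v.min()+v.max())/2+3,.185),'front top',toolat((u.min()+u.max())/2,v.min(),.189))
print('dial',toolat(276.5,332.5,.02))
sm=cv2.imread('pics/scene3.png').astype(int)
m=(sm[...,2]-sm[...,0])>50;m[:, :205]=0;m[:, 320:]=0;m[:80]=0;m[130:]=0
v,u=np.nonzero(m);print('foot scene',u.mean(),v.mean(),len(u)); c=(u.mean(),v.mean())
print('foot at tcp-.185',atz('scene3',*c,T[2,3]-.185),'tcp',T[:3,3])
for n,roi in(('w1',(90,0,180,120)),('wrist3',(110,30,210,120))):
    g=cv2.cvtColor(cv2.imread(f'pics/{n}.png'),cv2.COLOR_BGR2GRAY);y0,x0,y1,x1=roi
    N,l,s,c=cv2.connectedComponentsWithStats((g[y0:y1,x0:x1]>120).astype(np.uint8))
    for i in range(1,N):
        if s[i,4]>300: p=c[i]+[x0,y0];print(n,p,s[i],atz(n,*p,.082))
```

```text
foot px 264 287 194 212
foot left/right [-0.00024921 -0.01000835  0.185     ] [-0.00025438  0.00884712  0.185     ] front top [ 0.00886343 -0.00057993  0.189     ]
dial [3.42013117e-03 6.37555770e-05 2.00000000e-02]
foot scene 256.46153846153845 103.46153846153847 13
foot at tcp-.185 [ 0.40007337 -0.31435266  0.12629178] tcp [ 0.39943924 -0.312824    0.31129178]
w1 [ 78.68088553 131.43304536] [  57   14   44   55 1852] [ 0.44878413 -0.10450428  0.082     ]
wrist3 [ 77.23854289 160.61633373] [  27   25   42   52 1702] [ 0.448764   -0.10449202  0.082     ]
```

```bash
python3 -m crank '[[0.006,-0.0136,0,0],[0.0118,-0.0261,0,0],[0.0118,-0.0261,0,0],[0.0118,-0.0261,0,0],[0.0118,-0.0261,0,0],[0.0118,-0.0261,0,0],[0.0118,-0.0261,0,0],[0.0118,-0.0261,0,0],[0.0118,-0.0261,0,0],[0.0118,-0.0261,0,0],[0.0118,-0.0261,0,0],[0.0118,-0.0261,0,0],[0.0118,-0.0261,0,0],[0,0,0,0],[0,0,0,0],[0,0,0,0]]'
python3 - <<'E'
from h import *
q=[]
for i in range(4):
    snap('wrist','w4'); T=np.array(json.load(open('pics/w4.json'))['T']); q.append(T[:3,3])
print(np.mean(q,0),np.std(q,0),sensors.observe()['orientation'])
print(proj('w4',[.5661,.0045,.082]), [proj('w4',[.5661+.04*np.cos(a),.0045+.04*np.sin(a),.082]) for a in(0,1.57,3.14,4.71)])
E
```

```text
time_s: 8.2
tcp_pos: [0.5663, 0.0033, 0.3119]
orientation: [3.141, 0.001, -0.06]
contact_force: [0.5, -0.6, -2.1]
width: 0.344
gripper_force: 59.8
[0.56634473 0.00322519 0.3121777 ] [4.04978162e-05 7.66669129e-05 1.56163665e-04] [ 3.14125580e+00 -1.34247911e-05 -6.07037177e-02]
(np.float64(274.80051042304706), np.float64(192.39325291951766)) [(np.float64(272.12025746738055), np.float64(150.74654256046762)), (np.float64(233.26455788321522), np.float64(194.9315949199962)), (np.float64(277.2516201043288), np.float64(231.49517278187375)), (np.float64(316.54607636715906), np.float64(190.10210119313973))]
```

View pics/w4.png

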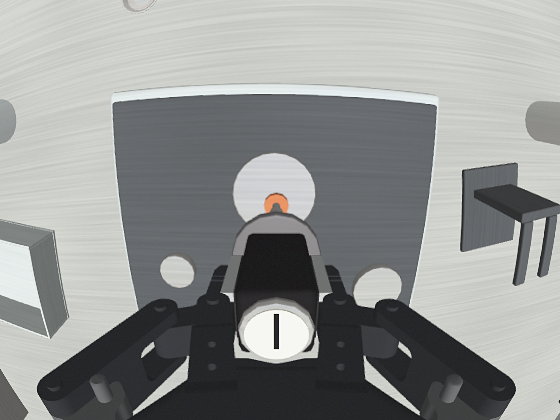

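The wrist view shows the large boss (233–315 wide, top edge 153) with the foot above it at (276,205). The foot is centred to within about 1 mm, so I press.

```bash
python3 -m crank '[[-0.001,-0.0012,0.01,0],[0,0,0.012,0],[0,0,0.01,0],[0,0,0.005,0],[0,0,0.002,0],[0,0,0.002,0],[0,0,0.002,0],[0,0,0.001,0],[0,0,0.001,0],[0,0,0,0],[0,0,0,0]]'
```

```text
time_s: 9.5
tcp_pos: [0.5658, 0.0056, 0.2676]
orientation: [3.142, -0.0, -0.059]
contact_force: [-1.9, 1.1, 1.1]
width: 0.343
gripper_force: 60.1
```

```bash
python3 -m crank '[[0,0,0.001,0],[0,0,0,0],[0,0,0,0],[0,0,0,0],[0,0,0,0],[0,0,0,0],[0,0,0,0],[0,0,0,0],[0,0,0,0],[0,0,0,0],[0,0,0,0]]'
python3 -m crank '[[0,0,-0.005,0],[0,0,-0.01,0],[0,0,-0.015,0],[0,0,-0.015,0],[0,0,0,0],[0,0,0,0]]'
```

```text
time_s: 10.6
tcp_pos: [0.5658, 0.0056, 0.2664]
orientation: [3.142, -0.0, -0.059]
contact_force: [-1.6, -0.3, 1.4]
width: 0.344
gripper_force: 60.2
time_s: 11.2
tcp_pos: [0.5658, 0.0056, 0.3115]
orientation: [-3.142, -0.001, -0.059]
contact_force: [-0.2, -0.2, -2.8]
width: 0.344
gripper_force: 59.8
```

```bash
python3 -m crank '[[-0.007,0.0074,0,0],[-0.0137,0.0146,0,0],[-0.0137,0.0146,0,0],[-0.0137,0.0146,0,0],[-0.0137,0.0146,0,0],[-0.0137,0.0146,0,0],[-0.0137,0.0146,0,0],[-0.0137,0.0146,0,0],[-0.0066,0.0076,0,0],[0,0,0,0],[0,0,0,0],[0,0,0,0]]'
python3 - <<'E'
from h import *
q=[]
for i in range(2):
    snap('wrist','w5'); T=np.array(json.load(open('pics/w5.json'))['T']); q.append(T[:3,3])
print(np.mean(q,0))
P=[.4493,-.1043,.082]
print(proj('w5',P), [proj('w5',[P[0]+.029*np.cos(a),P[1]+.029*np.sin(a),.082]) for a in(0,1.57,3.14,4.71)])
a=cv2.imread('pics/w5.png')[130:280,176:376];cv2.imwrite('pics/c5.png',cv2.resize(a,(800,600),interpolation=cv2.INTER_CUBIC))
E
```

```text
time_s: 12.4
tcp_pos: [0.4501, -0.1041, 0.3113]
orientation: [-3.141, -0.0, -0.058]
contact_force: [0.4, 0.5, -2.3]
width: 0.345
gripper_force: 59.9
[ 0.45010113 -0.10411576  0.31132157]
(np.float64(276.49405063375696), np.float64(193.12206973461937)) [(np.float64(274.6851865056442), np.float64(163.03111541393986)), (np.float64(246.17044438235718), np.float64(194.85598752256107)), (np.float64(278.164550540841), np.float64(221.84741929158594)), (np.float64(306.9009476930319), np.float64(191.52928577231592))]
```

View pics/c5.png

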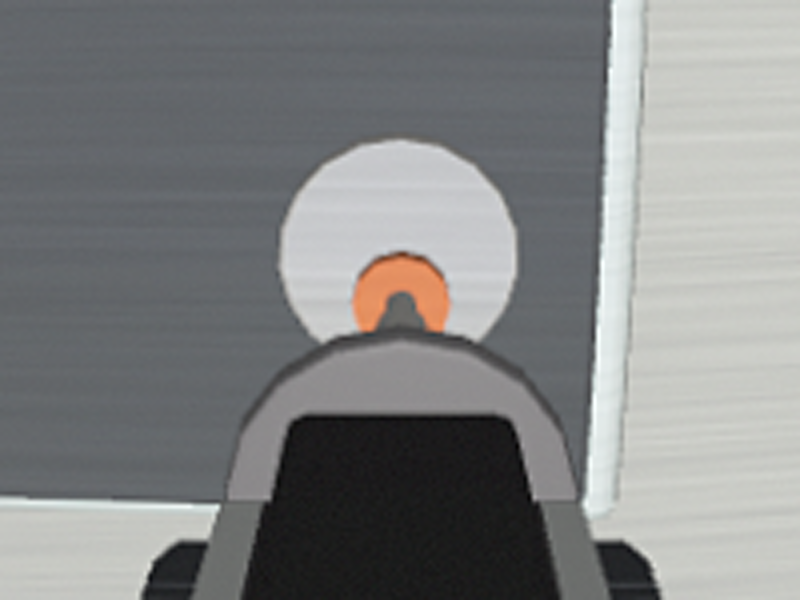

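The medium boss (246–305 wide, top edge 164) has the foot over it at column 276, within 1 mm. I press.

```bash
python3 -m crank '[[-0.001,-0.0004,0.01,0],[0,0,0.012,0],[0,0,0.01,0],[0,0,0.005,0],[0,0,0.002,0],[0,0,0.002,0],[0,0,0.002,0],[0,0,0.001,0],[0,0,0.001,0],[0,0,0,0],[0,0,0,0]]'
python3 -m crank '[[0,0,0.0005,0],[0,0,0,0],[0,0,0,0],[0,0,0,0],[0,0,0,0],[0,0,0,0],[0,0,0,0],[0,0,0,0],[0,0,0,0],[0,0,0,0],[0,0,0,0]]'
python3 -m crank '[[0,0,-0.005,0],[0,0,-0.01,0],[0,0,-0.015,0],[0,0,-0.015,0],[0,0,0,0],[0,0,0,0]]'
```

```text
time_s: 13.6
tcp_pos: [0.4485, -0.1044, 0.2665]
orientation: [3.142, -0.0, -0.059]
contact_force: [-2.9, 0.4, 2.1]
width: 0.342
gripper_force: 60.2
time_s: 14.7
tcp_pos: [0.4485, -0.1044, 0.2659]
orientation: [3.142, -0.0, -0.059]
contact_force: [-2.2, 1.4, 1.3]
width: 0.343
gripper_force: 60.2
time_s: 15.3
tcp_pos: [0.4487, -0.1045, 0.3111]
orientation: [3.141, -0.001, -0.059]
contact_force: [0.3, 0.2, -2.5]
width: 0.347
gripper_force: 59.8
```

```bash
python3 -m crank '[[0.0012,-0.011,0,0],[0.0024,-0.0222,0,0],[0.0024,-0.0222,0,0],[0.0024,-0.0222,0,0],[0.0024,-0.0222,0,0],[0.0024,-0.0222,0,0],[0.0024,-0.0222,0,0],[0.0024,-0.0222,0,0],[0.0024,-0.0222,0,0],[0.0024,-0.0222,0,0],[0.0012,-0.011,0,0],[0,0,0,0],[0,0,0,0],[0,0,0,0]]'
python3 - <<'E'
from h import *
q=[]
for i in range(2):
    snap('wrist','w6'); T=np.array(json.load(open('pics/w6.json'))['T']); q.append(T[:3,3])
print(np.mean(q,0))
P=[.4857,.1155,.082]
print(proj('w6',P), [proj('w6',[P[0]+.02*np.cos(a),P[1]+.02*np.sin(a),.082]) for a in(0,1.57,3.14,4.71)])
a=cv2.imread('pics/w6.png')[130:280,176:376];cv2.imwrite('pics/c6.png',cv2.resize(a,(800,600),interpolation=cv2.INTER_CUBIC))
E
```

```text
time_s: 16.7
tcp_pos: [0.4855, 0.1143, 0.3107]
orientation: [3.141, 0.0, -0.061]
contact_force: [-0.3, -0.9, -2.1]
width: 0.345
gripper_force: 59.9
[0.48552228 0.11428925 0.31071353]
(np.float64(274.7548672483244), np.float64(192.31235641486526)) [(np.float64(273.41924776237283), np.float64(171.6263799258099)), (np.float64(253.76166438943704), np.float64(193.57587221353248)), (np.float64(276.01539513202886), np.float64(212.34942973685347)), (np.float64(295.80269672276376), np.float64(191.12805705487494))]
```

View pics/c6.png

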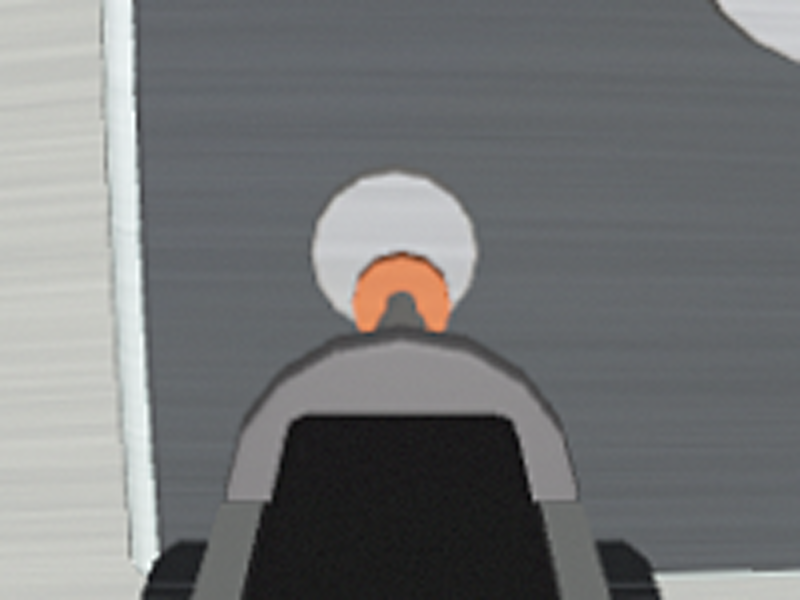

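The small boss (254–295 wide, top edge 173) is centred at column 275, and the foot is about 1 mm to its right. I correct that and press.

```bash
python3 -m crank '[[-0.0003,-0.001,0.01,0],[0,0,0.012,0],[0,0,0.01,0],[0,0,0.005,0],[0,0,0.002,0],[0,0,0.002,0],[0,0,0.002,0],[0,0,0.001,0],[0,0,0.001,0],[0,0,0,0],[0,0,0,0]]'
python3 -m crank '[[0,0,0,0],[0,0,0,0],[0,0,0,0],[0,0,0,0],[0,0,0,0],[0,0,0,0],[0,0,0,0],[0,0,0,0],[0,0,0,0],[0,0,0,0],[0,0,0,0]]'
python3 -m crank '[[0,0,-0.005,0],[0,0,-0.01,0],[0,0,-0.015,0],[0,0,-0.015,0],[0,0,0,0],[0,0,0,0]]'
```

```text
time_s: 17.9
tcp_pos: [0.4854, 0.1165, 0.2661]
orientation: [3.142, -0.0, -0.059]
contact_force: [-2.0, -0.9, 1.8]
width: 0.347
gripper_force: 60.4
time_s: 19.0
tcp_pos: [0.4854, 0.1166, 0.2659]
orientation: [3.142, -0.0, -0.059]
contact_force: [-1.2, -1.0, 2.1]
width: 0.342
gripper_force: 60.4
time_s: 19.6
tcp_pos: [0.4856, 0.1167, 0.3111]
orientation: [-3.141, -0.001, -0.059]
contact_force: [-0.1, 0.1, -3.0]
width: 0.348
gripper_force: 60.0
```

```bash
python3 -m crank '[[-0.0019,0.0135,0,0],[-0.0038,0.0271,0,0],[-0.0038,0.0271,0,0],[-0.0038,0.0271,0,0],[-0.0038,0.0271,0,0],[-0.0038,0.0271,0,0],[-0.0038,0.0271,0,0],[-0.0038,0.0271,0,0],[-0.0038,0.0271,0,0],[-0.0038,0.0271,0,0],[-0.0038,0.0271,0,0],[-0.0038,0.0271,0,0],[-0.0038,0.0271,0,0],[-0.0038,0.0271,0,0],[-0.0038,0.0271,0,0],[-0.0038,0.0271,0,0],[-0.0019,0.0135,0,0],[0,0,0,0],[0,0,0,0],[0,0,0,0]]'
python3 - <<'E'
from h import *
q=[]
for i in range(3):
    s=sensors.observe();q.append(np.r_[s['tcp_pos'],s['orientation'][2]]);snap('wrist','w7')
m=np.mean(q,0);print(m)
# refine seat with wrist3/w7-like prong pixels later; tool-frame delta to the seat and pre-seat
for t in((.4915,-.3025),(.4915-.09*np.cos(.098),-.3025-.09*np.sin(.098))):
    d=np.array(t)-m[:2];c,s_=np.cos(m[3]),np.sin(m[3]);print(t,'tool',c*d[0]+s_*d[1],s_*d[0]-c*d[1])
E
```

```text
time_s: 21.6
tcp_pos: [0.3993, -0.3112, 0.3107]
orientation: [-3.141, 0.0, -0.058]
contact_force: [-0.6, 0.4, -2.3]
width: 0.345
gripper_force: 59.9
[ 0.39934956 -0.3113092   0.3108062  -0.05743331]
(0.4915, -0.3025) tool 0.09149283381896674 -0.014084267321343411
(np.float64(0.40193183422265133), np.float64(-0.31130588889785593)) tool 0.002577824906922707 -0.00015152924976804147
```

```bash
python3 -m crank '[[0,0,0.0155,0],[0,0,0.0155,0],[0,0,0.0155,0],[0,0,0.0155,0],[0,0,0.0155,0],[0,0,0.015,0],[0,0,0,0],[0.01,-0.0015,0,0],[0.0143,-0.0022,0,0],[0.0143,-0.0022,0,0],[0.0143,-0.0022,0,0],[0.0143,-0.0022,0,0],[0.0143,-0.0022,0,0],[0.01,-0.0016,0,0],[0,0,0,0],[0,0,0,0],[0,0,0,0]]'
python3 - <<'E'
from h import *
q=[]
for i in range(2):
    s=sensors.observe();q.append(s['tcp_pos']);snap('wrist','w8')
print(np.mean(q,0)); snap('top','t8')
a=cv2.imread('pics/w8.png')[100:250,176:376];b=cv2.imread('pics/t8.png')[210:290,355:430]
cv2.imwrite('pics/c8.png',np.hstack([cv2.resize(a,(480,360),interpolation=cv2.INTER_CUBIC),cv2.resize(b,(320,360),interpolation=cv2.INTER_CUBIC)]))
E
```

```text
time_s: 23.45
tcp_pos: [0.4904, -0.3042, 0.2183]
orientation: [3.142, 0.001, -0.06]
contact_force: [-0.3, -0.5, -2.6]
width: 0.348
gripper_force: 59.9
[ 0.49038566 -0.30421264  0.21833116]
```

View pics/c8.png

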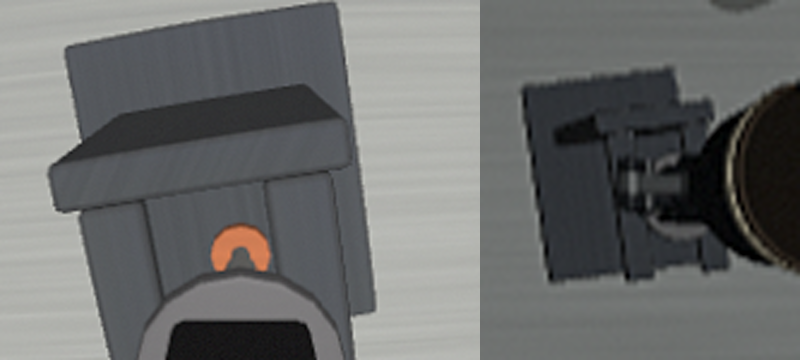

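Run:
```python
from h import *
w=lambda x,y:atz('w8',176+x/2.4,100+y/2.4,.115)
a,b,c,d=w(143,202),w(266,182),w(160,297),w(281,275)
fl,fr=w(53,211),w(349,164)
print(a,b,c,d,np.linalg.norm(a-b),np.linalg.norm(fl-fr))
u=np.array([np.cos(.098),np.sin(.098),0]);n=np.array([-u[1],u[0],0]);t=np.array([.4904,-.3042,.115])
for p in(a,b,c,d,fl,fr):print((p-t)@u,(p-t)@n)
```

```text
[ 0.52849429 -0.28414293  0.115     ] [ 0.53137333 -0.31247414  0.115     ] [ 0.50524445 -0.28597705  0.115     ] [ 0.50901253 -0.31484529  0.115     ] 0.028477127033791592 0.06912089764501174
0.039873957719603066 0.016233570092281702
0.03996716544326433 -0.012243404403246325
0.016556220181717846 0.016683082992631316
0.017481655954751367 -0.012415325314547317
0.041324600486321826 0.03761982559371357
0.041234324670079266 -0.03150101309860258
```

The collar is 40 mm from the plate and the slot centre is 2 mm to the left. I shift by that and lower.

```bash
python3 -m crank '[[0.0005,-0.002,0,0],[0,0,0.003,0],[0,0,0.002,0],[0,0,0.001,0],[0,0,0.001,0],[0,0,0,0],[0,0,0,0]]'
python3 -m crank '[[0,0,0.001,0],[0,0,0.0005,0],[0,0,0,0],[0,0,0,0]]'
```

```text
time_s: 24.3
tcp_pos: [0.4918, -0.302, 0.2114]
orientation: [3.142, 0.0, -0.059]
contact_force: [-0.2, -0.1, -2.2]
width: 0.341
gripper_force: 59.9
time_s: 24.7
tcp_pos: [0.4918, -0.3019, 0.21]
orientation: [3.142, -0.0, -0.059]
contact_force: [0.4, 0.0, 0.0]
width: 0.344
gripper_force: 60.2
```

Contact at the seat: the weight is now carried by the fork. I release and retreat upward.

```bash
python3 -m crank '[[0,0,0.0003,0],[0,0,0,0]]'
python3 -m crank '[[0,0,0,0],[0,0,0,0],[0,0,0,0],[0,0,0,0],[0,0,0,0],[0,0,0,0],[0,0,0,0],[0,0,0,0]]' 0
python3 -m crank '[[0,0,-0.01,0],[0,0,-0.02,0],[0,0,-0.02,0],[0,0,-0.02,0],[0,0,-0.02,0],[0,0,-0.02,0],[-0.03,0,0,0],[-0.03,0,0,0],[-0.03,0,0,0],[0,0,0,0],[0,0,0,0]]'
python3 - <<'E'
from h import *
snap('wrist','w9');snap('top','t9');snap('scene','s9')
z=lambda i:cv2.resize(i,(260,320),interpolation=cv2.INTER_CUBIC)
cv2.imwrite('pics/c9.png',np.hstack([z(cv2.imread('pics/w9.png')[20:180,210:340]),z(cv2.imread('pics/t9.png')[210:290,365:430]),z(cv2.imread('pics/s9.png')[90:175,205:280])]))
E
```

```text
time_s: 24.9
tcp_pos: [0.4918, -0.302, 0.21]
orientation: [3.141, -0.0, -0.059]
contact_force: [-2.2, 0.8, 4.4]
width: 0.347
gripper_force: 60.7
time_s: 25.7
tcp_pos: [0.4918, -0.3019, 0.2096]
orientation: [-3.142, -0.0, -0.059]
contact_force: [-0.3, -0.6, -0.2]
width: 0.996
gripper_force: 0.0
time_s: 26.8
tcp_pos: [0.4018, -0.2968, 0.3206]
orientation: [3.141, -0.001, -0.06]
contact_force: [-0.2, 0.4, 0.5]
width: 0.997
gripper_force: 0.0
```

View pics/c9.png

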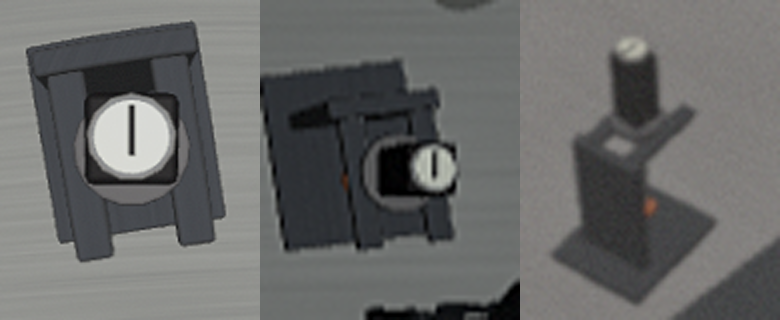

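The probe hangs upright, centred on the fork, and the gripper is clear.

```bash
python3 -c "
from bench import manip
print(manip.job_done())"
```

```text
the job is handed in; nothing more can be done
None
```

I pressed the thermometer's foot within about 1–2 mm of the middle of the large, medium and small bosses in that order (about 3–5 N, over a second each), hung it back upright in its fork, let go, and handed the job in at about 27 s.

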